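# Jog the jewellery spin dryer by its bayonet lid

### The job

The bench spin dryer is loaded with a basket of rings: first turn its timer knob back until the pointer reads zero, so that the drum runs only while the lid is held. Then lower the round lid into the dryer's mouth with its two ears down through the two notches of the collar, and twist it clockwise against the return spring to the jog position, the handle bar in line with the single-dot marks, halfway to the lock at the double dots. Do not let the lid click into the lock, do not push the bench block, pliers or caliper about, and finish while still gripping the lid and holding it at jog.

Things in the scene. Friction and masses are not known exactly. Their poses are not given: they have to be found in the camera images.
- dryer: Bench spin dryer, fixed: grey box 220 deep (x) x 260 wide (y), flat deck 130 mm above the bench, front to the robot (-x). Origin: centre of its underside. On the deck: the bayonet collar (left as seen from the robot, axis at y +55 mm) and the timer knob (right, axis at y -85 mm).
- collar: Aluminium bayonet mouth on the deck, 142 mm outside. Origin: on its axis, on the seat where the lid comes to rest, 130 mm above the bench; z up. Over the seat a flange, 8 to 13 mm above it, with 109 mm bore and two notches. Counterclockwise about z from its x axis (and half a turn on): notches +0.52 rad, single dots (jog) 0, double dots (lock) -0.53.
- notch (a point): Centre of one notch (the other is half a turn on), at flange top level, 58 mm from the mouth's axis. Notches are 23 mm wide and reach out to 125 mm diameter. The lid drops 13 mm through them to the seat; below, the ears have 2 mm height to spare under the flange. Closed on the counterclockwise side: the lid twists clockwise only.
- jog_mark (a point): One of the two single raised dots (half a turn apart) on the flange, 60 mm from the axis: where an end of the handle bar points at jog, 0.52 rad clockwise of the notches. The lid meets the return spring 0.12 rad after the notches; it pushes back with 0.1 N m there, 0.2 N m at jog, and returns the lid if let go.
- lock_mark (a point): Middle of one of the two pairs of dots (half a turn apart) on the flange, 60 mm from the axis: where the bar points when locked, 1.05 rad clockwise of the notches. Two spring balls make the click: the twist stiffens from about 0.86 rad and snaps into the lock at about 0.96 rad.
- jog (a joint): Switch ring inside the collar, out of sight under the flange, pushed round by the lid's ears; rad. 0 at rest; then the lid's clockwise twist from the notches less about 0.12: about 0.40 at jog, 0.84 as the lid clicks into the lock (stop at 0.95).
- timer (a joint): Timer knob angle, rad: 0 with the pointer at the long zero tick, positive clockwise from above. Starts wound up (0.5 to 1.4) and is turned counterclockwise to 0. No stop or click at zero: it turns on to -0.9. Stays where it is left; friction 0.04 N m.
- timer_grip (a point): On the timer knob's axis, mid-height of its black bar grip, 148 mm above the bench; bar 40 long x 12 wide x 20 mm high, on a 42 mm skirt (top 10 mm below this point) over an 80 mm dial. x axis: along the bar to its pointer end (white line). Zero tick: on the dial's far side from the robot, in the direction of the collar's x axis.
- lid: Loose aluminium lid on the bench, about 0.28 kg: disc 104 mm diameter, 16 mm thick, with two ears at its lower edge (at both ends of the bar, 17 mm wide, 6 thick, out to 120 mm diameter) and a black bar handle on top. Origin: centre of its underside; z up; x along the bar and through both ears. It may go in either way round.
- lid_grip (a point): Point on the lid's axis, 38 mm above its underside, in the black handle bar, which is 66 long (along the lid's x) x 18 wide x 30 mm high, from 16 to 46 mm above the underside.
- bench_block: Polished steel bench block, 65 x 65 x 20 mm, bystander. Origin: centre of its underside.
- pliers: Pliers with red handles, 140 x 60 x 14 mm, lying on the bench, bystander. Origin: under the pivot; x axis to the jaws.
- caliper: Digital caliper, beam 200 x 16 x 4 mm with a black 70 x 30 x 12 mm readout, lying on the bench, bystander. Origin: under the middle of the beam.
Things that resemble listed ones, but are neither listed nor needed, are in the scene too. There is more than one size of the lid; the one meant has the size given above.

How it is judged:
By the outcome, as a careful person would: the job done as asked, in the order asked, and still so for the second after the job is handed in, while the arm keeps its last pose, push and grip.
It also fails if it takes over 54 s, if anything falls off the work surface, if the arm or the gripper's body presses on something with over 40 N, if the wrist force passes 120 N, or if a joint passes its speed limit or range.

### The arm

A 7-joint arm with a two-finger parallel gripper is mounted at the origin on the work surface. World frame = base frame: x ahead of the robot, y to its left, z up, the work surface at z = 0. Lengths are in mm, angles in rad, forces in N, time in s.
With the tool pointing down it reaches from about 425 to 875 mm from the base axis. Payload 8.4 kg.
Tool frame: the origin (TCP) lies at the very end of the fingers, on their centre line; the grasp point (between the pads) lies 19 mm behind it; z points along the fingers, y is the line along which they close (so a half turn about z gives the same grasp; the last joint's range is limited). The gripper opens to 85 mm and grips with 20 to 120 N. Pads are 22 mm wide; open, the fingers measure 114 mm over their backs; the gripper's body (76 mm by 85 mm) begins 54 mm behind the grasp point. The pads swing forward as they close: fully open they stand 13 mm farther back than shut.
Start: joints at [1.037, 0.333, 0.04, 1.465, -0.013, 1.343, -0.059], TCP at [273.774, -589.501, 231.308] pointing down, gripper open.
Joint ranges: [-2.58, 2.58], [-0.38, 2.09], [-1.3, 1.39], [0.25, 2.4], [-1.5, 4.64], [0.08, 2.09], [-2.65, 2.65]. Speed limits (rad/s): [2.22, 2.22, 2.79, 2.79, 3.14, 3.14, 3.14].

### API

Orientations are given as a 3x3 rotation matrix whose columns are the frame's x, y, z axes.
In Python, from cell import arm, vision, job gives the robot as it stands. The module is installed in compiled form; this text tells all that it offers.
- The arm moves only by the tool carry_out, never from a script. Its argument "series" is a list of rows, each a list of 7 numbers: the opening, from -1 (shut) to 1 (fully open), then the shift along the tool's x, y, z in cm, then the turn, a rotation vector about the tool's x, y, z in degrees. A call has 1 to 8 rows; each row shifts and turns the commanded pose from where the row before left it, along the tool's axes as they then stand; what a row does not reach is not made up. A row lasts 1/10 s, in which the tool goes at most 50 mm and 8.59 degrees, less where a joint would pass 70% of its speed; a pose out of reach is approached as far as the arm can. A call is refused whole if a number of a shift passes 5 or a number of a turn 8.59, either way. A call with a gripper value outside its range is refused whole. The fingers move at their own pace and stop on an object; "newtons" is the grip in N (left out, the last holds). Time passes only in rows, so rows that do not move let the fingers close. It gives the time, the measured TCP pose, the force, the opening and the grip force at its end, in the units of the state.
- arm.get_obs(): the state, without advancing time (a new reading comes with each control period).
- vision.capture(name): name is "scene" or "top" or "wrist"; returns the picture (384x512x3 uint8, red, green, blue); there is no depth.
- vision.camera_params(name): a dict with "camera_matrix" (3x3 intrinsics, pixels), "origin" and "orientation" of the camera in the world. Camera axes: x right, y up, looking along -z (the intrinsics and any distortion apply to the point x, -y, -z); pixel columns grow to the right and rows downward; lengths in mm; the calibration is good to about 2 mm. A picture is of the moment at which its call begins: read the wrist's pose just before it. camera_params takes no time and is no camera call; for the wrist camera it gives the pose at the moment of the call.
- job.hand_in(): hands the job in; it is judged then, once.
The state is a dict: "time_s": time; "q": joint angles; "joint_velocities": joint speeds; "joint_torque": joint torques, N m; "eef_pos": TCP position; "tcp_rot": TCP orientation; "force": force on the tool from outside, world axes, zero at the start; "moment": the same for the moment, N m; "gripper_width": finger opening in mm; "grip_force": force on a finger pad.
Only numpy, scipy, OpenCV 4.12 (cv2) and the standard library are available. Lean on these libraries where they do the work, as an engineer would, in place of code of your own. Each camera call takes 0.05 s, during which the arm holds its last target. There are 200 camera calls.

## Working session

There is one attempt and no reset: what is moved stays moved. The work goes in short steps, Python scripts to look and compute and a tool call to move; the robot and the scene stay as the last step left them, time stands still between calls to the robot, and variables do not carry over. Pictures are saved under pics/ and viewed, at most 10 in all, crops included, and the job is handed in when it is done.

Besides the shell and the picture viewer there is one more tool, called after "Emit:" as name(argument=value, ...) on one line, values as JSON. carry_out: Moves the arm, as the interface text tells. Its arguments: {"type":"object","properties":{"series":{"type":"array"},"newtons":{"type":"number"}},"required":["series"]}

```bash
mkdir -p pics
python3 - <<'E'
from cell import arm,vision,job
import cv2,numpy as np
for n in("scene","top"):
    p=vision.camera_params(n);im=vision.capture(n);cv2.imwrite(f"pics/{n}0.png",cv2.resize(im[:,:,::-1],(800,600),interpolation=cv2.INTER_CUBIC)); cv2.imwrite(f"pics/{n}0_raw.png",im[:,:,::-1])
    print(n,p)
o=arm.get_obs();print(o)
E
```

```text
scene {'camera_matrix': array([[449.73783063,   0.        , 256.89260504],
       [  0.        , 449.73783063, 190.28779832],
       [  0.        ,   0.        ,   1.        ]]), 'origin': array([974.67625415, 570.02277151, 918.16522248]), 'orientation': array([[-0.69134044, -0.57885007,  0.43241299],
       [ 0.72245359, -0.56246147,  0.40211678],
       [ 0.01045032,  0.59039791,  0.80704467]])}
top {'camera_matrix': array([[444.85209715,   0.        , 258.00372143],
       [  0.        , 444.85209715, 191.25775592],
       [  0.        ,   0.        ,   1.        ]]), 'origin': array([ 386.26019044,  160.41167526, 1142.46104764]), 'orientation': array([[ 0.01901928,  0.99201038, -0.12471439],
       [-0.99960079,  0.02147326,  0.01836198],
       [ 0.0208933 ,  0.12431537,  0.99202276]])}
{'time_s': 0.1, 'q': array([ 1.03682592,  0.33382972,  0.0398868 ,  1.46615941, -0.01343283,
        1.34333048, -0.05847934]), 'joint_velocities': array([ 3.03742052e-03, -9.10453282e-04,  4.05791537e-05, -2.58645332e-03,
        1.26745867e-03, -1.92352252e-03, -1.76487464e-03]), 'joint_torque': array([ 5.16955712e-03, -6.60011744e+01,  1.37126181e+00, -4.06470215e+01,
        1.72037096e-02,  8.97786347e-03, -4.27933367e-05]), 'eef_pos': array([ 273.58775124, -589.16291168,  230.52866154]), 'tcp_rot': array([[ 9.06972987e-01,  4.21188250e-01, -6.77579507e-04],
       [ 4.21188790e-01, -9.06972066e-01,  1.29426514e-03],
       [-6.94164131e-05, -1.45925242e-03, -9.99998933e-01]]), 'force': array([ 0.48208585, -0.13793731,  0.47707587]), 'moment': array([ 0.00364076, -0.01650672,  0.01030724]), 'grip_force': 0.0, 'gripper_width': 85.35367249135916}
```

View pics/scene0.png

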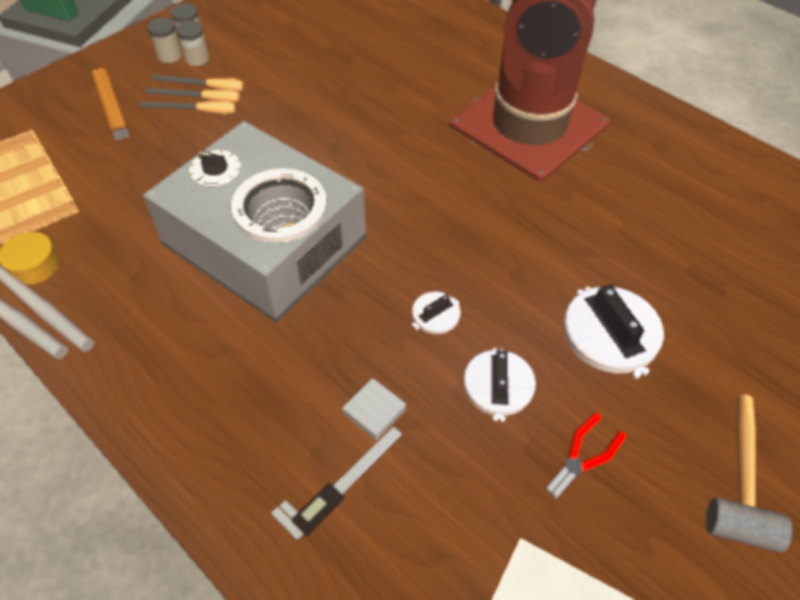

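View pics/top0.png

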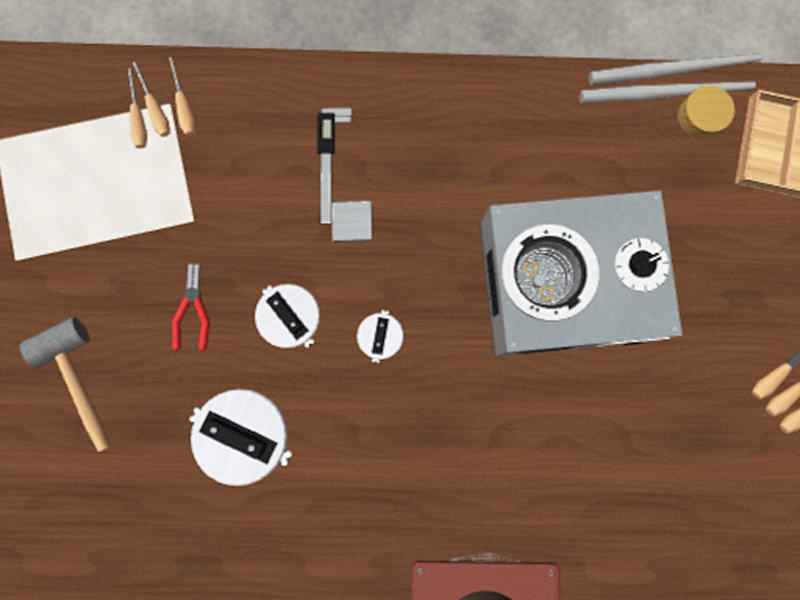

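The scene picture shows the middle lid at about (500,382), the collar at (279,205) and the knob at (213,163). In the top picture they are at (287,316), (550,272) and (643,264). The middle lid comes out about 105 mm across, so it is the right one.

```bash
cat > h.py <<'E'
import numpy as np,cv2
from cell import arm,vision,job
def ray(p,uv):
    K=p["camera_matrix"];d=np.array([(uv[0]-K[0,2])/K[0,0],-(uv[1]-K[1,2])/K[1,1],-1.]);d=p["orientation"]@d
    return p["origin"],d/np.linalg.norm(d)
def onz(p,uv,z):
    o,d=ray(p,uv);return o+d*(z-o[2])/d[2]
def tri(*obs):
    A=np.zeros((3,3));b=np.zeros(3);R=[ray(*x) for x in obs]
    for o,d in R:
        M=np.eye(3)-np.outer(d,d);A+=M;b+=M@o
    x=np.linalg.solve(A,b);return x,[round(float(np.linalg.norm(np.cross(x-o,d))),1) for o,d in R]
def proj(p,X):
    c=p["orientation"].T@(np.asarray(X,float)-p["origin"]);K=p["camera_matrix"]
    return np.array([K[0,0]*c[0]/-c[2]+K[0,2],-K[1,1]*c[1]/-c[2]+K[1,2]])
def v(u,w,s=1.5625):return ((u+.5)/s-.5,(w+.5)/s-.5)
E
python3 - <<'E'
from h import *
T=vision.camera_params("top");S=vision.camera_params("scene");W=vision.camera_params("wrist")
np.set_printoptions(precision=1,suppress=True)
print("lid bar",tri((T,v(288,315)),(S,v(501,376))), onz(T,v(287,316),16), onz(S,v(500,382),10))
print("lid bar ends",onz(T,v(270,297),46),onz(T,v(306,337),46),"ears",onz(T,v(266,291),4),onz(T,v(309,343),4))
print("collar",tri((T,v(551,272)),(S,v(279,204))),onz(T,v(551,272),143),onz(S,v(279,204),143))
print("knob",tri((T,v(642,264)),(S,v(214,166))),onz(T,v(642,264),140),onz(S,v(214,166),140))
for c in [(491,206),(661,192),(681,335),(497,354)]:print("deck",onz(T,v(*c),130))
for n,c in dict(small=(380,336),block=(352,221),plJ=(193,265),pl=(192,293),cal=(326,165),big=(238,438)).items():print(n,onz(T,v(*c),10))
print(W, arm.get_obs()['eef_pos'])
t=arm.get_obs();R=t['tcp_rot'];print("cam in tool",R.T@(W['origin']-t['eef_pos']));print(R.T@W['orientation'])
E
```

```text
lid bar (array([496.8, 325.9,  23.1]), [0.6, 0.6]) [496.2 328.   16. ] [498.4 328.1  10. ]
lid bar ends [522.9 351.5  46. ] [460.7 292.4  46. ] ears [538.  365.9   4. ] [453.8 292.2   4. ]
collar (array([558.1, -75.3, 136.3]), [0.5, 0.5]) [556.6 -73.3 143. ] [561.9 -70.3 143. ]
knob (array([ 574.6, -212.6,  134.5]), [2.2, 2.2]) [ 572.1 -208.8  140. ] [ 578.3 -209.4  140. ]
deck [656.9  13.2 130. ]
deck [ 684.9 -244.   130. ]
deck [ 469.2 -267.7  130. ]
deck [435.9   3.7 130. ]
small [467.2 176.5  10. ]
block [657.7 227.4  10. ]
plJ [577.6 486.   10. ]
pl [531.2 485.   10. ]
cal [752.7 273.7  10. ]
big [299.8 398.9  10. ]
{'camera_matrix': array([[264.9,   0. , 256.1],
       [  0. , 264.9, 194.5],
       [  0. ,   0. ,   1. ]]), 'origin': array([ 333.5, -561.2,  372.8]), 'orientation': array([[ 0.4,  0.9,  0.2],
       [-0.9,  0.4,  0.1],
       [-0. , -0.3,  1. ]])} [ 273.6 -589.2  230.5]
cam in tool [  66.1   -0.3 -142.3]
[[-0.   1.   0.3]
 [ 1.   0.  -0. ]
 [-0.   0.3 -1. ]]
```

Emit:
carry_out(series=[[1,3.7,-3.1,-0.5,0,0,0],[1,3.7,-3.1,-0.5,0,0,0],[1,3.7,-3.1,-0.5,0,0,0],[1,3.7,-3.1,-0.5,0,0,0],[1,3.7,-3.1,-0.5,0,0,0],[1,3.7,-3.1,-0.5,0,0,0],[1,3.7,-3.1,-0.5,0,0,0],[1,3.7,-3.1,-0.5,0,0,0]])

```text
time_s: 0.9
eef_pos: [438.0, -237.9, 271.4]
tcp_rot: [[0.907, 0.421, -0.0], [0.421, -0.907, -0.0], [-0.0, -0.0, -1.0]]
force: [1.1, -1.3, -0.2]
gripper_width: 85.5
grip_force: 0.0
```

```bash
cat > snap.py <<'E'
import sys,pickle
from h import *
o=arm.get_obs();p=vision.camera_params("wrist");im=vision.capture("wrist")[:,:,::-1]
n=sys.argv[1];cv2.imwrite(f"pics/{n}_raw.png",im);cv2.imwrite(f"pics/{n}.png",cv2.resize(im,(800,600),interpolation=cv2.INTER_CUBIC));pickle.dump(p,open(f"pics/{n}.pkl","wb"))
np.set_printoptions(precision=3,suppress=True);R=o['tcp_rot'];print(o['time_s'],o['eef_pos'],"ang",np.arctan2(R[1,0],R[0,0]),"z",R[:,2],"F",o['force'],"M",o['moment'],o['gripper_width'],o['grip_force'],"q",o['q'])
E
python3 snap.py w1
```

```text
0.9 [ 438.043 -237.921  271.399] ang 0.43474534399435794 z [-0. -0. -1.] F [ 1.11  -1.295 -0.167] M [ 0.021 -0.024 -0.029] 85.50894711289577 0.0 q [ 0.648  0.018 -0.242  1.752  0.005  1.372 -0.731]
```

View pics/w1.png

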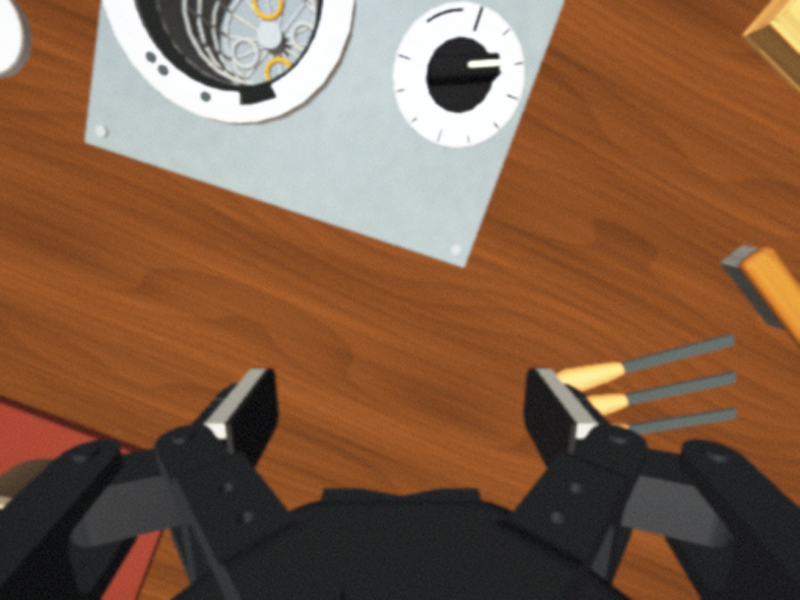

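The dial sits at about (458,75), the zero tick at (479,18), the pointer tip at (498,63) and one notch at (257,95). I'll move in for a second, better-centred view.

Emit:
carry_out(series=[[1,4,-1,0,0,0,0],[1,4,-1,0,0,0,0],[1,3,-1,0,0,0,0],[1,0,0,0,0,0,0]])

```text
time_s: 1.35
eef_pos: [527.2, -162.0, 270.6]
tcp_rot: [[0.904, 0.427, -0.0], [0.427, -0.904, 0.002], [0.001, -0.002, -1.0]]
force: [-0.0, -0.5, 0.5]
gripper_width: 85.4
grip_force: 0.0
```

```bash
python3 snap.py w2
```

```text
1.35 [ 527.235 -161.983  270.588] ang 0.441330361650195 z [-0.     0.002 -1.   ] F [-0.003 -0.454  0.549] M [ 0.008  0.012 -0.003] 85.42823524898984 0.0 q [ 0.523  0.136 -0.336  1.633  0.043  1.381 -0.948]
```

View pics/w2.png

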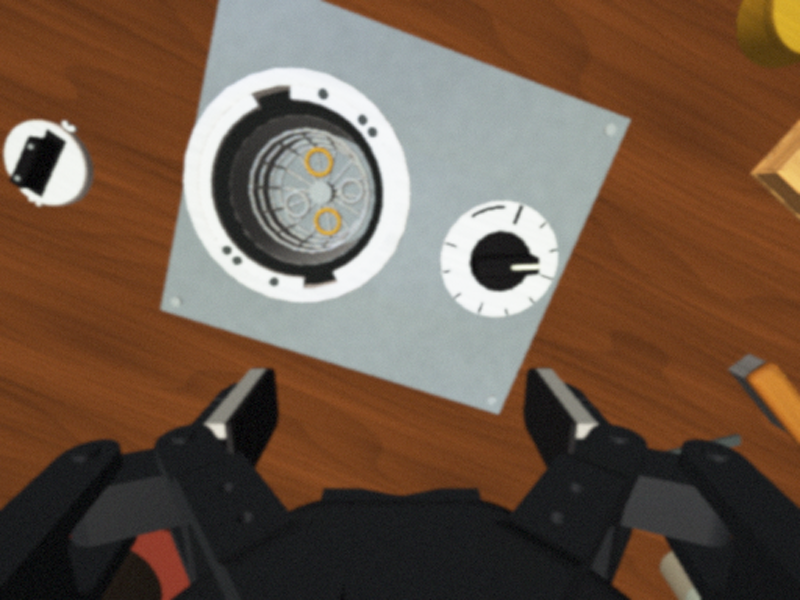

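In w2 the single dots are at (323,94) and (274,282). The double dots are at (367,126) and (232,256). The dial centre is (500,259), the zero tick (518,214) and the pointer line (512,268) to (540,267).

Run:
```python
from h import *
import pickle
np.set_printoptions(precision=1,suppress=True)
A=pickle.load(open('pics/w1.pkl','rb'));B=pickle.load(open('pics/w2.pkl','rb'));T=vision.camera_params("top")
f=lambda c,z:onz(B,v(*c),z)
ang=lambda d:round(float(np.arctan2(d[1],d[0])),3)
print("tri dot",tri((A,v(206,97)),(B,v(274,282))),"screw",tri((A,v(456,249)),(B,v(491,400))),tri((A,v(101,131)),(B,v(176,301))))
print("tri tick",tri((A,v(479,18)),(B,v(518,214))),"ptr tip",tri((A,v(499,63)),(B,v(540,267))),"linestart",tri((A,v(469,66)),(B,v(512,268))))
s1,s2=f((323,94),143),f((274,282),143);print("collar",(s1+s2)/2,"jog ang",ang(s1-s2),np.linalg.norm(s1-s2))
d1,d2=f((367.5,126),143),f((232,255.5),143);print((d1+d2)/2,"lock ang",ang(d1-d2),np.linalg.norm(d1-d2))
n1,n2=f((271,96),143),f((320,282),143);print((n1+n2)/2,"notch",ang(n1-n2))
for z in(131,135):
  c=f((500,259),z);t=f((518,214),z);print("dial",c,"tick ang",ang(t-c), "w",np.linalg.norm(f((441,259),z)-f((559,259),z)))
for z in(150,158):
  a,b=f((512,268),z),f((540,267),z);print("line",a,b,ang(b-a),np.linalg.norm(b-a))
sc=[f(c,130) for c in((176,301),(491,400),(611,129))];print("screws",sc,ang(sc[0]-sc[1])-np.pi/2,ang(sc[2]-sc[1]))
```

```text
tri dot (array([497.5, -82.4, 143.2]), [0.1, 0.1]) screw (array([ 478.2, -260.3,  131.4]), [0.4, 0.4]) (array([450.6, -21.8, 130.2]), [0.1, 0.1])
tri tick (array([ 606.4, -210.7,  131.9]), [0.3, 0.3]) ptr tip (array([ 581.9, -231.1,  159.1]), [0.3, 0.3]) linestart (array([ 574. , -216.6,  157. ]), [0.0, 0.0])
collar [557.2 -75.3 143. ] jog ang 0.116 120.38502464356786
[557.2 -75.2 143. ] lock ang -0.415 119.97460404113038
[556.6 -75.4 143. ] notch 0.644
dial [ 574.7 -214.5  131. ] tick ang 0.119 w 80.89015761660757
dial [ 574.9 -213.3  135. ] tick ang 0.119 w 79.74267432294413
line [ 573.7 -218.9  150. ] [ 581.9 -234.8  150. ] -1.094 17.955793445355805
line [ 574.1 -216.3  158. ] [ 582.1 -231.7  158. ] -1.094 17.40955593260869
screws [array([450.5, -21.8, 130. ]), array([ 477.4, -260.6,  130. ]), array([ 677.6, -238.3,  130. ])] 0.1122036732051035 0.111
```

Emit:
carry_out(series=[[1,1,3.4,0,0,0,0],[1,1,3.4,0,0,0,0],[1,0,0,0,0,0,-8.3],[1,0,0,0,0,0,-8.3],[1,0,0,0,0,0,-8.3],[1,0,0,0,0,0,-8.3],[1,0,0,0,0,0,-8.3],[1,0,0,0,0,0,-8.3]], newtons=30)

```text
time_s: 2.2
eef_pos: [570.5, -221.3, 271.0]
tcp_rot: [[0.26, 0.966, -0.001], [0.966, -0.26, -0.001], [-0.001, -0.001, -1.0]]
force: [0.3, 0.5, 0.2]
gripper_width: 85.4
grip_force: 0.0
```

Emit:
carry_out(series=[[1,0,0,0,0,0,-8.3],[1,0,0,0,0,0,-8.3],[1,0,0,0,0,0,-8.3],[1,0,0,0,0,0,-8.3],[1,0,0,0,0,0,-8.3],[1,0,0,0,0,0,0],[1,0,0,0,0,0,0]])

```text
time_s: 2.9
eef_pos: [570.9, -220.8, 271.1]
tcp_rot: [[-0.436, 0.9, -0.001], [0.9, 0.436, -0.0], [0.0, -0.001, -1.0]]
force: [0.3, 0.6, -0.6]
gripper_width: 85.8
grip_force: 0.0
```

```bash
python3 snap.py w3
python3 - <<'E'
from h import *
o=arm.get_obs();R=o['tcp_rot'];print("d tool", R.T@(np.array([574,-214.4,141])-o['eef_pos']))
E
```

```text
2.9 [ 570.947 -220.755  271.129] ang 2.022395172508968 z [-0.001 -0.    -1.   ] F [ 0.312  0.594 -0.622] M [ 0.032 -0.048  0.001] 85.80481870437598 0.0 q [ 0.694  0.28  -0.493  1.48   0.133  1.415  0.647]
d tool [  4.17058237   5.30837807 130.17342995]
```

Emit:
carry_out(series=[[0.2,0.4,0.5,4,0,0,-0.8],[0,0,0,4,0,0,0],[0,0,0,3,0,0,0],[0,0,0,1.5,0,0,0],[0,0,0,0.4,0,0,0],[0,0,0,0,0,0,0]], newtons=30)

```text
time_s: 3.55
eef_pos: [574.8, -214.0, 143.0]
tcp_rot: [[-0.453, 0.891, 0.001], [0.891, 0.453, -0.0], [-0.0, 0.0, -1.0]]
force: [0.5, -0.2, 0.8]
gripper_width: 42.9
grip_force: 0.0
```

Emit:
carry_out(series=[[-1,0,0,0,0,0,0],[-1,0,0,0,0,0,0],[-1,0,0,0,0,0,0],[-1,0,0,0,0,0,0],[-1,0,0,0,0,0,0]])

```text
time_s: 4.05
eef_pos: [575.0, -214.2, 144.0]
tcp_rot: [[-0.454, 0.891, 0.002], [0.891, 0.454, -0.001], [-0.002, 0.001, -1.0]]
force: [-1.6, 0.4, 6.3]
gripper_width: 11.6
grip_force: 32.2
```

```bash
python3 snap.py w4
```

```text
4.05 [ 575.016 -214.196  144.008] ang 2.0418941958213024 z [ 0.002 -0.001 -1.   ] F [-1.631  0.448  6.308] M [0.011 0.539 0.02 ] 11.577185458942763 32.153427600860596 q [ 0.678  0.361 -0.489  1.647  0.182  1.177  0.617]
```

View pics/w4.png

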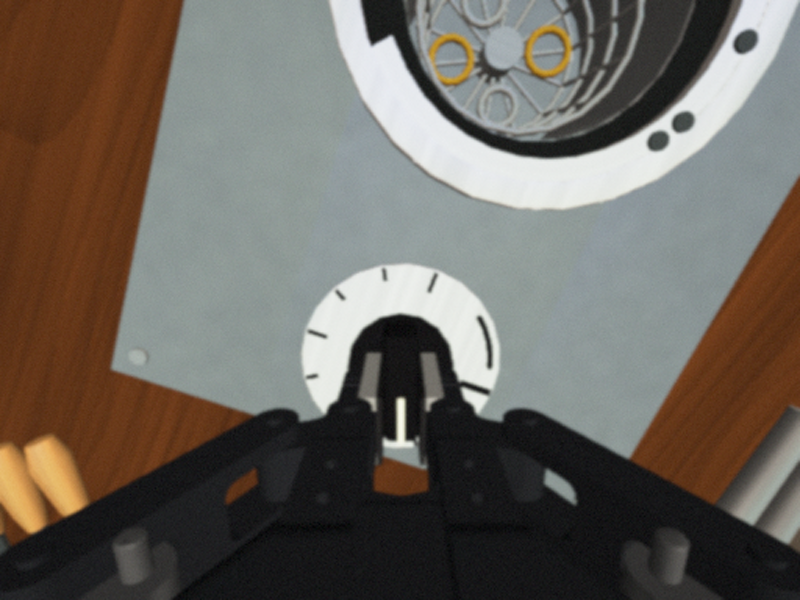

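The image shows the bar gripped square at about (400,380), with the white line at (401,420) and the zero tick at (475,388).

Emit:
carry_out(series=[[-1,0,0,-0.1,0,0,-4],[-1,0,0,0,0,0,-8],[-1,0,0,0,0,0,-8],[-1,0,0,0,0,0,-8],[-1,0,0,0,0,0,-8],[-1,0,0,0,0,0,-8],[-1,0,0,0,0,0,-8],[-1,0,0,0,0,0,-8]])

```text
time_s: 4.9
eef_pos: [575.3, -213.7, 144.1]
tcp_rot: [[-0.999, 0.047, 0.002], [0.047, 0.999, -0.0], [-0.002, -0.0, -1.0]]
force: [2.1, 0.4, -1.2]
gripper_width: 11.0
grip_force: 31.1
```

Emit:
carry_out(series=[[-1,0,0,0,0,0,-6],[-1,0,0,0,0,0,-3.8],[-1,0,0,0,0,0,0],[-1,0,0,0,0,0,0]])

```text
time_s: 5.3
eef_pos: [575.2, -213.6, 144.0]
tcp_rot: [[-0.993, -0.117, 0.002], [-0.117, 0.993, -0.0], [-0.002, -0.0, -1.0]]
force: [2.3, 1.3, 1.2]
gripper_width: 11.1
grip_force: 31.5
```

```bash
python3 snap.py w5
```

```text
5.3 [ 575.213 -213.638  144.029] ang -3.024685177620696 z [ 0.002 -0.    -1.   ] F [2.306 1.343 1.236] M [ 0.29  -0.665  0.055] 11.064938932195613 31.466270685195923 q [ 0.833  0.403 -0.693  1.638  0.272  1.197  1.767]
```

Emit:
carry_out(series=[[0,0,0,0,0,0,0],[0,0,0,0,0,0,0],[0,0,0,-2,0,0,0],[0.5,0,0,-4,0,0,0],[1,0,0,-4,0,0,8.5],[1,2,3.5,-3,0,0,8.5],[1,2,3.5,0,0,0,8.5],[1,0,0,0,0,0,8.5]])

```text
time_s: 6.15
eef_pos: [541.6, -134.6, 275.2]
tcp_rot: [[-0.889, 0.457, 0.002], [0.457, 0.889, -0.0], [-0.002, 0.001, -1.0]]
force: [-0.3, 0.0, -0.7]
gripper_width: 85.8
grip_force: 0.0
```

Emit:
carry_out(series=[[1,0,0,0,0,0,8.5],[1,0,0,0,0,0,8.5],[1,0,0,0,0,0,8.5],[1,0,0,0,0,0,8.5],[1,0,0,0,0,0,8.5],[1,0,0,0,0,0,8.5],[1,0,0,0,0,0,8.5],[1,0,0,0,0,0,8.5]])

```text
time_s: 6.95
eef_pos: [541.6, -140.6, 273.0]
tcp_rot: [[0.097, 0.995, -0.001], [0.995, -0.097, -0.0], [-0.0, -0.001, -1.0]]
force: [0.4, 0.2, -0.0]
gripper_width: 85.2
grip_force: 0.0
```

Emit:
carry_out(series=[[1,0,0,0,0,0,8.5],[1,0,0,0,0,0,8.5],[1,0,0,0,0,0,8.5],[1,0,0,0,0,0,8.5],[1,0,0,0,0,0,8.5],[1,0,0,0,0,0,0],[1,0,0,0,0,0,0]])

```text
time_s: 7.65
eef_pos: [541.8, -140.5, 273.1]
tcp_rot: [[0.737, 0.676, -0.0], [0.676, -0.737, -0.0], [-0.0, -0.0, -1.0]]
force: [0.5, -0.1, 0.3]
gripper_width: 85.2
grip_force: 0.0
```

```bash
python3 snap.py w6; python3 -c "
import cv2,pickle,numpy as np
from h import *
p=pickle.load(open('pics/w6.pkl','rb'));c=proj(p,[575,-214,145]).astype(int);print(c)
im=cv2.imread('pics/w6_raw.png');x,y=max(c[0]-50,0),max(c[1]-50,0);print(x,y)
cv2.imwrite('pics/w6c.png',cv2.resize(im[y:y+100,x:x+100],None,fx=6,fy=6,interpolation=cv2.INTER_CUBIC))"
```

```text
7.65 [ 541.812 -140.496  273.07 ] ang 0.7426080526811122 z [-0. -0. -1.] F [ 0.485 -0.1    0.34 ] M [ 0.022 -0.028 -0.024] 85.20935400947563 0.0 q [ 0.617  0.167 -0.5    1.604  0.081  1.392 -0.719]
[327 209]
277 159
```

View pics/w6c.png

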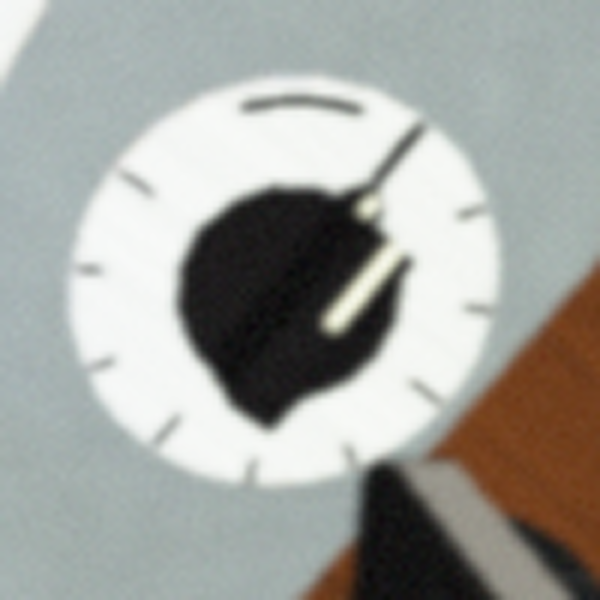

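In the crop the pointer line runs (333,325) to (395,250). The zero tick runs (373,192) to (423,127), nearly parallel to it. I'll compute the actual angles, and plan the approach to the lid.

Run:
```python
from h import *
import pickle
np.set_printoptions(precision=1,suppress=True)
B=pickle.load(open('pics/w6.pkl','rb'))
f=lambda u,w,z:onz(B,(277+(u+.5)/6-.5,159+(w+.5)/6-.5),z)
ang=lambda d:round(float(np.arctan2(d[1],d[0])),3)
a,b=f(333,325,158),f(395,250,158);t,s=f(373,192,132),f(423,127,132)
c=f(285,280,132)
print(a,b,"line",ang(b-a),"tick",t,s,ang(s-t),"dial",c,ang(s-c), "dot",f(368,207,138),ang(f(368,207,138)-c),"axis->tip",ang(b-np.array([574,-214.4,0])),ang(b-c))
o=arm.get_obs();R=o['tcp_rot'];print("to lid view",R.T@(np.array([430,270,240])-o['eef_pos']))
```

```text
[ 576.1 -214.1  158. ] [ 592.4 -212.   158. ] line 0.127 tick [ 597.5 -212.5  132. ] [ 611.9 -210.2  132. ] 0.157 dial [ 574.7 -212.9  132. ] 0.072 dot [ 594.8 -211.5  138. ] 0.074 axis->tip 0.131 0.054
to lid view [ 195.1 -378.1   33.1]
```

Emit:
carry_out(series=[[1,2.2,-4.3,0.4,0,0,0],[1,2.2,-4.3,0.4,0,0,0],[1,2.2,-4.3,0.4,0,0,0],[1,2.2,-4.3,0.4,0,0,0],[1,2.2,-4.3,0.4,0,0,0],[1,2.2,-4.3,0.4,0,0,0],[1,2.2,-4.3,0.4,0,0,0],[1,2.2,-4.3,0.4,0,0,0]])

```text
time_s: 8.5
eef_pos: [439.9, 234.0, 241.3]
tcp_rot: [[0.738, 0.675, 0.001], [0.675, -0.738, -0.0], [0.0, 0.001, -1.0]]
force: [1.4, -0.3, 0.1]
gripper_width: 85.4
grip_force: 0.0
```

Emit:
carry_out(series=[[1,1.9,-3.4,0,0,0,0],[1,0,0,0,0,0,0],[1,0,0,0,0,0,0],[1,0,0,0,0,0,0]])

```text
time_s: 8.9
eef_pos: [432.3, 269.2, 241.1]
tcp_rot: [[0.74, 0.673, -0.0], [0.673, -0.74, -0.001], [-0.0, 0.0, -1.0]]
force: [1.2, -0.7, 0.4]
gripper_width: 85.4
grip_force: 0.0
```

```bash
python3 snap.py w7
```

```text
8.9 [432.333 269.191 241.056] ang 0.7383374929891047 z [-0.    -0.001 -1.   ] F [ 1.2   -0.702  0.395] M [-0.031 -0.023  0.052] 85.35120222827247 0.0 q [ 0.178  0.111 -0.87   1.751  0.088  1.32  -1.543]
```

View pics/w7.png

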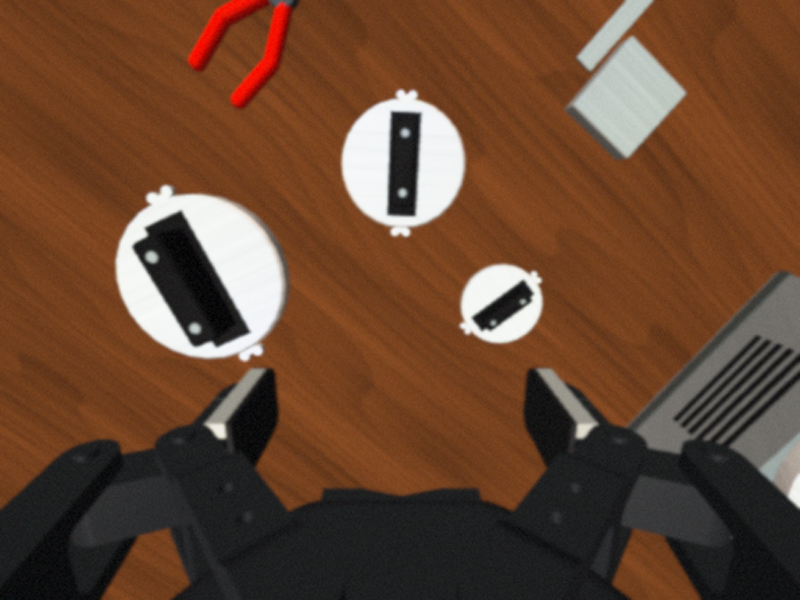

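The middle lid is at (403,162), with its bar from (405,112) to (402,215) and ears at (406,95) and (400,232). I'll take a second view closer in and fit the bar in both by code.

Emit:
carry_out(series=[[1,3.5,0,2,0,0,0],[1,2,0,2,0,0,0],[1,0,0,0,0,0,0],[1,0,0,0,0,0,0]])

```text
time_s: 9.35
eef_pos: [472.6, 306.4, 200.8]
tcp_rot: [[0.74, 0.673, -0.002], [0.673, -0.74, -0.0], [-0.001, -0.001, -1.0]]
force: [0.2, 0.3, 0.3]
gripper_width: 85.3
grip_force: 0.0
```

```bash
python3 snap.py w8
python3 - <<'E'
from h import *
import pickle
np.set_printoptions(precision=1,suppress=True)
ang=lambda d:round(float(np.arctan2(d[1],d[0])),3)
C=[]
for n in('w7','w8'):
    p=pickle.load(open(f'pics/{n}.pkl','rb'));im=cv2.imread(f'pics/{n}_raw.png');c=proj(p,[497,327,20]);r=int(60*264.9/(p['origin'][2]-20))
    m=np.zeros(im.shape[:2],np.uint8);cv2.circle(m,(int(c[0]),int(c[1])),int(r*.95),255,-1)
    br=im.min(2);wh=((br>140)&(im.max(2).astype(int)-br<40)).astype(np.uint8)*255
    k,l,st,ce=cv2.connectedComponentsWithStats(wh);j=max((j for j in range(1,k) if np.hypot(*(ce[j]-c))<20),key=lambda j:st[j,4])
    h=cv2.convexHull(np.argwhere(l==j)[:,::-1].astype(np.int32));inner=np.zeros_like(m);cv2.fillConvexPoly(inner,h,255);inner=cv2.erode(inner,np.ones((7,7)))
    bl=((im.max(2)<90)&(inner>0)).astype(np.uint8);k,l2,s2,c2=cv2.connectedComponentsWithStats(bl);j2=1+s2[1:,4].argmax()
    blk=(l2==j2).astype(np.uint8);blk=cv2.morphologyEx(blk,cv2.MORPH_CLOSE,np.ones((7,7)))
    rect=cv2.minAreaRect(np.argwhere(blk)[:,::-1].astype(np.float32));bx=cv2.boxPoints(rect)
    e=bx if np.hypot(*(bx[0]-bx[1]))<np.hypot(*(bx[1]-bx[2])) else np.roll(bx,1,0)
    e1,e2=(e[0]+e[1])/2,(e[2]+e[3])/2;C.append((p,rect[0],e1,e2));(x,y),rad=cv2.minEnclosingCircle(h)
    P1,P2=onz(p,e1,46),onz(p,e2,46)
    sc=((l2==0)&(inner>0))
    print(n,c,rect,"bar46",P1,P2,(P1+P2)/2,ang(P1-P2),np.linalg.norm(P1-P2),"hull c",onz(p,(x,y),8),rad)
    (hc,hs,_)=cv2.minAreaRect(h);print(onz(p,hc,10),hs)
print(tri(*[(p,c) for p,c,_,_ in C]))
E
```

```text
9.35 [472.593 306.402 200.756] ang 0.7377257337426951 z [-0.002 -0.    -1.   ] F [0.249 0.29  0.307] M [-0.008  0.05  -0.025] 85.30454217042194 0.0 q [ 0.083  0.285 -0.868  1.685  0.225  1.278 -1.664]
w7 [257.  104.9] ((257.6933288574219, 104.45600891113281), (17.700960159301758, 65.17584228515625), 3.122130870819092) bar46 [466.8 301.5  46. ] [524.9 348.6  46. ] [495.8 325.1  46. ] -2.46 74.73136831590635 hull c [497.8 329.5   8. ] 46.63985824584961
[499.2 327.5  10. ] (79.90306091308594, 80.61016845703125)
w8 [257.7 150.5] ((258.7739562988281, 149.60275268554688), (19.135028839111328, 67.10214233398438), 2.12109637260437) bar46 [471.3 304.1  46. ] [527.8 351.8  46. ] [499.6 327.9  46. ] -2.439 73.98886331567066 hull c [498.6 329.5   8. ] 48.1354866027832
[498.3 327.6  10. ] (84.14570617675781, 84.14570617675781)
(array([498.3, 326.6,  16.5]), [0.2, 0.2])
```

View pics/w8.png

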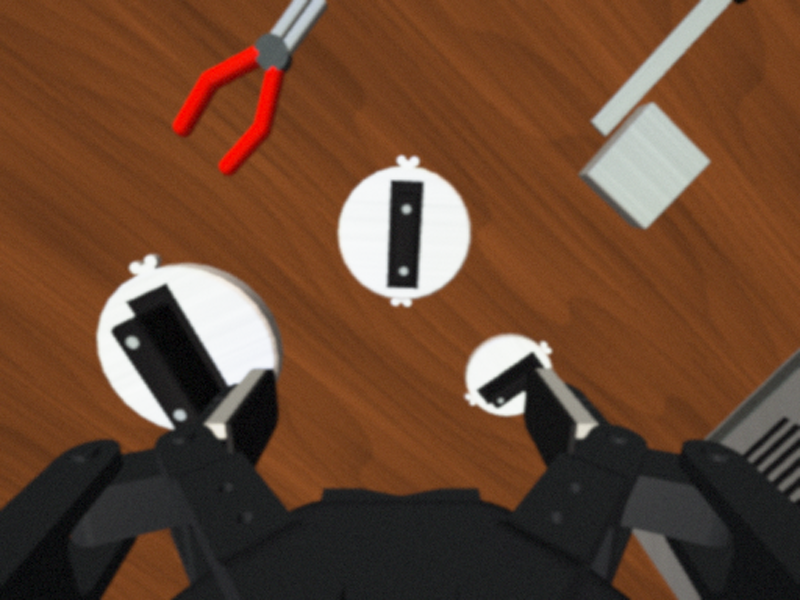

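In w8 the lid is at (404,232), with screws at about (406.5,209) and (403.5,271) and ears at (408,161) and (401,301).

Run:
```python
from h import *
import pickle
np.set_printoptions(precision=2,suppress=True)
A=pickle.load(open('pics/w7.pkl','rb'));B=pickle.load(open('pics/w8.pkl','rb'));
T=vision.camera_params("top");S=vision.camera_params("scene")
ang=lambda d:round(float(np.arctan2(d[1],d[0])),3)
def scr(n,pts):
    im=cv2.imread(f'pics/{n}_raw.png',0).astype(float);out=[]
    for u,w in pts:
        x,y=v(u,w);x,y=int(round(x)),int(round(y));P=im[y-4:y+5,x-4:x+5];W=np.clip(P-P.min()-40,0,None);g=np.mgrid[-4:5,-4:5];out.append((x+(g[1]*W).sum()/W.sum(),y+(g[0]*W).sum()/W.sum()))
    return out
a=scr('w7',[(405,132),(402,192)]);b=scr('w8',[(406.5,209),(403.5,271)]);print(a,b)
for i in(0,1):print(tri((A,a[i]),(B,b[i])))
for p,s in((A,a),(B,b)):
    X,Y=onz(p,s[0],46),onz(p,s[1],46);print((X+Y)/2,ang(X-Y),np.linalg.norm(X-Y))
X,Y=onz(B,v(408,161),5),onz(B,v(401,301.5),5);print("ears",(X+Y)/2,ang(X-Y),np.linalg.norm(X-Y))
q=onz(B,v(404,232),16);print("disc",q, np.linalg.norm(onz(B,v(338,232),16)-onz(B,v(470,232),16)))
o=arm.get_obs();R=o['tcp_rot'];print("cmd to above",R.T@(np.array([498.7,327.3,19])-o['eef_pos']))
```

```text
[(np.float64(258.8354927365528), np.float64(84.578720062819)), (np.float64(257.18099547511315), np.float64(122.960407239819))] [(np.float64(259.7034068136273), np.float64(133.42317969271878)), (np.float64(257.84571832979475), np.float64(173.08103326256193))]
(array([514.16, 339.82,  46.21]), [0.0, 0.0])
(array([480.36, 311.75,  46.72]), [0.0, 0.0])
[497.28 325.78  46.  ] 0.694 43.961838198556066
[497.19 325.75  46.  ] 0.692 44.0644860702073
ears [497.26 325.55   5.  ] 0.689 112.67479079572007
disc [499.24 327.86  16.  ] 103.22268870151747
cmd to above [ 33.31   2.2  182.51]
```

Emit:
carry_out(series=[[0.2,3.1,0.2,3,0,0,2.6],[0.2,0,0,4.5,0,0,0],[0,0,0,4.5,0,0,0],[0,0,0,3,0,0,0],[0,0,0,2,0,0,0],[0,0,0,0.8,0,0,0],[0,0,0,0,0,0,0],[0,0,0,0,0,0,0]], newtons=60)

```text
time_s: 10.2
eef_pos: [497.7, 327.0, 24.9]
tcp_rot: [[0.77, 0.639, 0.002], [0.639, -0.77, 0.001], [0.002, 0.001, -1.0]]
force: [0.8, 0.5, 0.4]
gripper_width: 42.3
grip_force: 0.0
```

Emit:
carry_out(series=[[0,-0.1,0.1,0.4,0,0,0],[0,0,0,0,0,0,0],[-1,0,0,0,0,0,0],[-1,0,0,0,0,0,0],[-1,0,0,0,0,0,0],[-1,0,0,0,0,0,0],[-1,0,0,0,0,0,0]], newtons=60)

```text
time_s: 10.9
eef_pos: [496.9, 325.5, 19.7]
tcp_rot: [[0.769, 0.639, 0.001], [0.639, -0.769, 0.0], [0.001, 0.0, -1.0]]
force: [-0.8, -1.0, 5.9]
gripper_width: 16.9
grip_force: 59.6
```

```bash
python3 snap.py w9
```

```text
10.9 [496.89  325.534  19.741] ang 0.6929987287779054 z [ 0.001  0.    -1.   ] F [-0.75  -1.008  5.856] M [-0.347  0.176  0.021] 16.891209036438394 59.57951009273529 q [-0.05   0.54  -0.76   1.785  0.437  0.992 -1.861]
```

Emit:
carry_out(series=[[-1,0,0,-2,0,0,0],[-1,0,0,-4,0,0,0],[-1,0,0,-4,0,0,0],[-1,0,0,-4,0,0,0],[-1,0,0,-4,0,0,0],[-1,-1,2,-1.5,0,0,0],[-1,-2,3,0,0,0,0],[-1,-2.4,4,0,0,0,0]], newtons=80)

```text
time_s: 11.75
eef_pos: [511.7, 222.5, 214.4]
tcp_rot: [[0.767, 0.642, 0.0], [0.642, -0.767, 0.001], [0.001, -0.001, -1.0]]
force: [0.5, -0.9, -2.4]
gripper_width: 16.8
grip_force: 78.8
```

Emit:
carry_out(series=[[-1,-2.4,4,0,0,0,0],[-1,-2.4,4,0,0,0,0],[-1,-2.4,4,0,0,0,0],[-1,-2.4,4,0,0,0,0],[-1,-2.4,4,0,0,0,0],[-1,-2.4,4,0,0,0,3.1],[-1,-1.6,1.7,0,0,0,0],[-1,0,0,0,0,0,0]])

```text
time_s: 12.55
eef_pos: [551.5, -83.3, 213.0]
tcp_rot: [[0.807, 0.591, -0.002], [0.591, -0.807, -0.001], [-0.002, -0.0, -1.0]]
force: [-0.7, -0.1, -3.8]
gripper_width: 16.8
grip_force: 78.7
```

Emit:
carry_out(series=[[-1,0,0,0,0,0,0],[-1,0,0,0,0,0,0]])

```text
time_s: 12.75
eef_pos: [552.3, -76.6, 213.9]
tcp_rot: [[0.801, 0.598, -0.0], [0.598, -0.801, 0.001], [0.0, -0.001, -1.0]]
force: [-0.7, 0.3, -3.0]
gripper_width: 17.0
grip_force: 78.7
```

```bash
python3 snap.py w10;  python3 - <<'E'
from h import *
o=arm.get_obs();R=o['tcp_rot'];print("d tool", R.T@(np.array([557.2,-75.3,149.7])-o['eef_pos']))
E
```

```text
12.75 [552.272 -76.578 213.926] ang 0.6410002221787998 z [-0.     0.001 -1.   ] F [-0.653  0.282 -3.005] M [0.04  0.003 0.018] 17.03774866981749 78.7061083316803 q [ 0.635  0.216 -0.658  1.689  0.137  1.283 -0.981]
d tool [ 4.57121284  1.98794647 64.33077534]
```

View pics/w10.png

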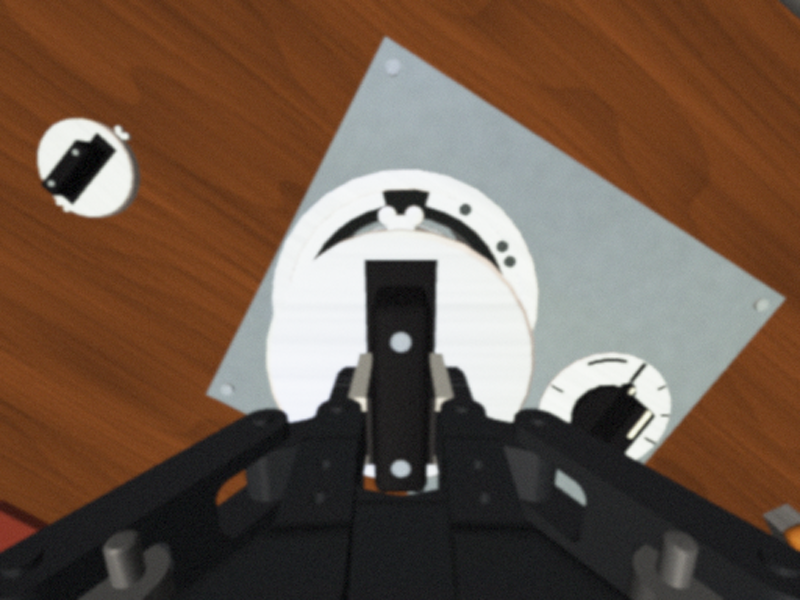

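The picture shows the lid's front ear at (401,213), just short of the notch at (405,198). The bar screws are at (400,342) and (400,468). I'll check the lid's offset in the hand and recheck the collar in the same picture.

Run:
```python
from h import *
import pickle
np.set_printoptions(precision=2,suppress=True)
B=pickle.load(open('pics/w10.pkl','rb'));o=arm.get_obs();R=o['tcp_rot'];t=o['eef_pos']
z=t[2]+26.3
for c in((400,342),(400.5,468)):print("screw tool",R.T@(onz(B,v(*c),z)-t))
print("ear tip",R.T@(onz(B,v(401,207),t[2]-16)-t), "disc front edge",R.T@(onz(B,v(400,230),t[2]-4)-t))
col=np.array([557.2,-75.3,143.])
for n,a,c,r in(("single",.116,(465.5,209.5),60),("dbl1",-.415,(506,254),60)):
  print(n,onz(B,v(*c),143)-col,r*np.array([np.cos(a),np.sin(a)]))
print("screw deck",onz(B,v(393,66),130),onz(B,v(762,305),130), "notch outer",R.T@(onz(B,v(406,191),143)-col))
```

```text
screw tool [ 22.37  -0.68 -26.3 ]
screw tool [-21.38  -0.59 -26.3 ]
ear tip [59.92 -0.27 16.01] disc front edge [52.57 -0.65  4.01]
single [59.72  6.83  0.  ] [59.6   6.94]
dbl1 [ 54.77 -24.14   0.  ] [ 54.91 -24.19]
screw deck [649.7    1.26 130.  ] [ 677.03 -238.71  130.  ] notch outer [60.95  0.32  0.01]
```

Emit:
carry_out(series=[[-1,0.4,0.2,1,0,0,0],[-1,0,0,2,0,0,0],[-1,0,0,1.5,0,0,0],[-1,0,0,0,0,0,0],[-1,0,0,0,0,0,0],[-1,0,0,0,0,0,0]])

```text
time_s: 13.4
eef_pos: [557.4, -77.2, 169.9]
tcp_rot: [[0.803, 0.597, 0.001], [0.597, -0.803, -0.0], [0.001, 0.001, -1.0]]
force: [0.7, -0.1, -2.8]
gripper_width: 16.8
grip_force: 78.6
```

Run:
```python
from h import *
o=arm.get_obs();R=o['tcp_rot'];print("d tool", R.T@(np.array([557.2,-75.3,149.7])-o['eef_pos']),np.arctan2(R[1,0],R[0,0]),o['force'])
```

```text
d tool [ 0.99096133 -1.64976225 20.22897528] 0.6392508640996026 [ 0.74577293 -0.0815425  -2.80363757]
```

Emit:
carry_out(series=[[-1,0.05,-0.1,0.3,0,0,0],[-1,0,0,0.5,0,0,0],[-1,0,0,0.4,0,0,0],[-1,0,0,0.2,0,0,0],[-1,0,0,0,0,0,0]])

```text
time_s: 13.9
eef_pos: [556.4, -76.3, 154.7]
tcp_rot: [[0.803, 0.596, -0.001], [0.596, -0.803, 0.0], [-0.0, -0.001, -1.0]]
force: [-0.2, 0.2, -3.8]
gripper_width: 16.6
grip_force: 78.6
```

```bash
cat > st.py <<'E'
from h import *
np.set_printoptions(precision=2,suppress=True)
o=arm.get_obs();R=o['tcp_rot'];print("d tool", R.T@(np.array([557.2,-75.3,149.7])-o['eef_pos']),np.arctan2(R[1,0],R[0,0])-.116,o['force'],o['moment'],R[:,2])
E
python3 st.py
```

```text
d tool [ 1.28 -0.33  5.02] 0.5229119657249136 [-0.19  0.19 -3.79] [-0.01  0.01  0.03] [-0.  0. -1.]
```

Emit:
carry_out(series=[[-1,0.05,0,0.2,0,0,0],[-1,0,0,0.2,0,0,0],[-1,0,0,0.1,0,0,0],[-1,0,0,0,0,0,0],[-1,0,0,0,0,0,0]])

```text
time_s: 14.4
eef_pos: [557.1, -76.0, 150.2]
tcp_rot: [[0.803, 0.596, 0.0], [0.596, -0.803, 0.0], [0.0, -0.0, -1.0]]
force: [-0.3, -0.2, -3.1]
gripper_width: 16.2
grip_force: 78.6
```

```bash
python3 st.py
```

```text
d tool [ 0.5  -0.48  0.51] 0.5229970836752706 [-0.31 -0.18 -3.13] [-0.   -0.   -0.05] [ 0.  0. -1.]
```

Emit:
carry_out(series=[[-1,0,0,0.05,0,0,2],[-1,0,0,0,0,0,3],[-1,0,0,0,0,0,4],[-1,0,0,0,0,0,4],[-1,0,0,0,0,0,4],[-1,0,0,0,0,0,3],[-1,0,0,0,0,0,0]])

```text
time_s: 15.1
eef_pos: [557.0, -75.3, 149.8]
tcp_rot: [[0.958, 0.286, -0.0], [0.286, -0.958, 0.001], [-0.0, -0.001, -1.0]]
force: [-1.0, 2.2, -1.6]
gripper_width: 16.8
grip_force: 79.0
```

```bash
python3 st.py
```

```text
d tool [0.22 0.07 0.12] 0.17387613757877413 [-0.98  2.19 -1.58] [0.56 0.3  0.17] [-0.  0. -1.]
```

Moment about z is 0.17 N m, as the spring should give. I'll turn the last 10°.

Emit:
carry_out(series=[[-1,0,0,0,0,0,4],[-1,0,0,0,0,0,3.5],[-1,0,0,0,0,0,2.4],[-1,0,0,0,0,0,0],[-1,0,0,0,0,0,0],[-1,0,0,0,0,0,0]])

```text
time_s: 15.7
eef_pos: [557.1, -75.2, 149.8]
tcp_rot: [[0.993, 0.119, 0.0], [0.119, -0.993, 0.001], [0.0, -0.001, -1.0]]
force: [-1.9, 5.0, -0.4]
gripper_width: 16.5
grip_force: 79.2
```

```bash
python3 st.py; python3 snap.py w11
```

```text
d tool [0.09 0.11 0.15] 0.0036274629274971326 [-1.88  4.99 -0.35] [1.09 0.33 0.18] [ 0.  0. -1.]
15.7 [557.1   -75.2   149.847] ang 0.11962746292749714 z [ 0.     0.001 -1.   ] F [-1.882  4.993 -0.353] M [1.092 0.325 0.177] 16.521281791305285 79.19857978820801 q [ 0.553  0.267 -0.577  1.761  0.157  1.16  -1.521]
```

View pics/w11.png

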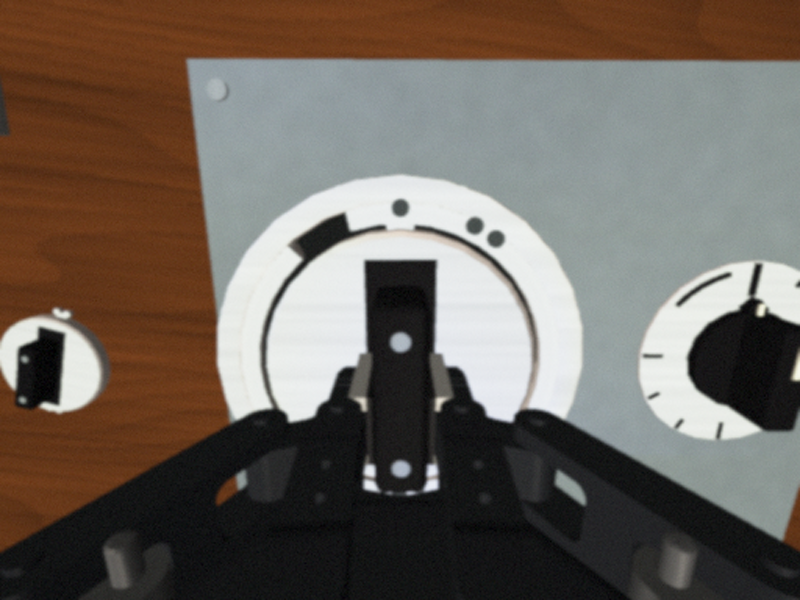

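The bar is centred at column 400, in line with the single dot at (400,208). The front ear is under the flange, and the knob's index mark at (760,310) lines up with the zero tick at (756,275). Handing in.

```bash
python3 -c "
from cell import job
print(job.hand_in())"
```

```text
the job is handed in; nothing more can be done
None
```

The job is handed in at 15.7 s: the timer knob was turned back to zero, then the lid was seated through the notches and twisted to the jog mark, within about 0.004 rad, with no lock click, and the arm still grips and holds it there.

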